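# Tighten the window ring of a photo-cell with a two-pin spanner

### The arm

A 6-joint arm with a two-finger parallel gripper is mounted at the origin on the work surface. World frame = base frame: x ahead of the robot, y to its left, z up, the work surface at z = 0. Lengths are in m, angles in rad, forces in N, time in s.
With the tool pointing down it reaches from about 0.375 to 0.9 m from the base axis. Payload 3.1 kg.
Tool frame: the origin (TCP) lies on the centre line of the jaws, within the pads' length; the fingertips stand 22 mm ahead of it and the grasp point (between the pads) lies 3 mm ahead of it; z points along the fingers, x is the direction in which the jaws open and shut, and the axes are right-handed (so a half turn about z gives the same grasp; the last joint's range is limited). The gripper opens to 87 mm and grips with 3 to 60 N. Pads are 19 mm wide; open, the fingers measure 117 mm over their backs; the gripper's body (75 mm by 190 mm) begins 51 mm behind the grasp point.
Start: joints at [0.942, 0.527, 1.433, -0, 1.181, -0.178], TCP at [0.272, 0.563, 0.212] pointing down, gripper open.
Joint ranges: [-3.08, 3.08], [-0.75, 2.2], [0.22, 2.44], [-1.43, 4.57], [0, 2.65], [-2.85, 2.85]. Speed limits (rad/s): [2.79, 2.79, 3.14, 3.14, 3.14, 3.14].

### API

Orientations are given as a unit quaternion [x, y, z, w].
In Python, from rig import robot, camera, order gives the robot as it stands.
- The arm moves only by the shell command python3 -m pendant 'ROWS' [OPENING] [FORCE]. ROWS is JSON, a list of rows, each a list of 2 entries, a list of its own where there are three numbers: the shift along the tool's x, y, z in mm, then the turn about the tool's z in degrees. A call has 1 to 8 rows; each row shifts and turns the commanded pose from where the row before left it, along the tool's axes as they then stand; what a row does not reach is not made up. A row lasts 1/8 s, in which the tool goes at most 62.5 mm and 10.7 degrees, less where a joint would pass 70% of its speed; a pose out of reach is approached as far as the arm can. A call with a gripper value outside its range is refused whole. OPENING is the finger opening in mm, from 0 to 87, set as the call begins (- or left out, the last holds). The fingers move at their own pace and stop on an object; FORCE is the grip in N (left out, the last holds). Time passes only in rows, so rows that do not move let the fingers close. It gives the time, the measured TCP pose, the force and the opening at its end, in the units of the state.
- robot.get_obs(): the state, without advancing time (a new reading comes with each control period).
- camera(name): name is "scene" or "side" or "wrist"; returns a dict with "pixels" (384x512x3 uint8, blue, green, red), "mtx" (3x3 intrinsics, pixels), "R" (3x3) and "t" (3): a world point X has camera coordinates R X + t. Camera axes: x right, y down, z forward; pixel columns grow to the right and rows downward; lengths in m; the calibration is good to about 2 mm. A picture is of the moment at which its call begins. There is no depth.
- order.hand_in(): hands the job in, once; it reports no verdict.
The state is a dict: "time": time; "q": joint angles; "joint_velocities": joint speeds; "joint_torque": joint torques, N m; "position": TCP position; "tool_rot": TCP orientation; "ft_force": force on the tool from outside, world axes, zero at the start; "moment": the same for the moment, N m; "grip_width": finger opening in m.
Only numpy, scipy, OpenCV 4.12 (cv2) and the standard library are available. Lean on these libraries where they do the work, as an engineer would, in place of code of your own. Each camera call takes 0.05 s, during which the arm holds its last target. There are 200 camera calls.

### The job

Take the two-pin spanner from its wooden rest and get both pins into the two holes of the ring that clamps the cell's window, feeling for the holes with light pressure. Turn the ring clockwise until it comes up against its stop, without forcing it, then lift the spanner out and stand it back in its rest. Never turn the ring unless both pins are in, never touch the glass window, and leave everything else on the bench where it is.

Things in the scene. Friction and masses are not known exactly. Their poses are not given: they have to be found in the camera images.
- spanner: Pin spanner, about 0.16 kg, standing upright in the rest. Origin: centre of the underside of its steel cross-bar, 72 (x) x 16 (y) x 10 (z) mm; x along the bar, z up along the handle. A round neck (14 mm across, z 10 to 24 mm) joins bar and handle. Both ends are alike: either pin fits either hole.
- handle (a point): Middle of the spanner's flat-sided black plastic handle, 34 (x) x 14 (y) x 44 (z) mm, 46 mm above the spanner's origin (the handle spans z 24 to 68 mm); axes as the spanner's. Grip it across the 14 mm.
- pin_a (a point): Tip of one steel pin under the bar, at x = +28 mm, z = -6 mm from the spanner's origin. The pin is round, 5 mm in diameter, 6 mm long, its last 2.4 mm tapered to 2 mm across.
- pin_b (a point): Tip of the other, like pin, at x = -28 mm, z = -6 mm from the spanner's origin.
- rest: Fixed wooden tool rest 112 (x) x 58 (y) x 26 (z) mm, origin centre of its underside. A slot 78 (x) x 21 (y) mm, open above, holds the bar on two ledges: the spanner's origin then lies 16 mm above the rest's, bar along x, either way round. Between the ledges a groove 9 mm wide and 10 mm deep takes the pins.
- cell: Photo-electrochemical cell, fixed, window up. Origin: centre of the underside of its 150 (x) x 120 (y) x 10 mm aluminium base plate; z up, through the centre of window and ring. White round vessel 94 mm across; above it an aluminium collar 98 mm across, top at z = 61 mm. Hose ports at +y and -y, two terminals up to z = 30 mm at +x.
- ring_centre (a point): Centre of the top face of the steel retaining ring in the collar, 62 mm above the cell's origin, axes as the cell's (it does not turn with the ring). The ring is 72 mm outside, 40 mm inside; its two round blind holes, 7.2 mm wide and 7 mm deep, lie opposite one another, 28 mm from the axis. More than 80 N on the pins, in pressing or tightening, is too much.
- ring (a joint): How far the ring must still turn clockwise from above, rad: 0 = home, at a hard stop. Stiff (0.2 to 0.3 N m), stays where left. Thread starts differ: with the ring home, the line through its holes lies anywhere within 0.3 rad of the cell's x axis; at reading q it lies at q (anticlockwise from x) plus or minus 0.3 rad. Find the holes by sight or feel.
- window: Glass window of the cell, 45 mm disc seen through the ring's 40 mm opening, 9 mm below the ring's top face (its top is 53 mm above the cell's origin). Origin as the cell's.
- beaker: Bystander: glass beaker, 66 mm wide, 85 mm high; origin centre of its underside.
- reagent: Bystander: amber bottle, 68 mm wide, 140 mm high; origin centre of its underside.
- jar: Bystander: white jar, 52 mm wide, 65 mm high; origin centre of its underside.
- dish: Bystander: glass dish, 90 mm wide, 15 mm high; origin centre of its underside.
- vial: Bystander: small glass vial, 26 mm wide, 50 mm high; origin centre of its underside.
- spare_ring: Bystander: plain steel spacer ring without holes lying on the bench, 72 mm outside, 40 mm inside, 9 mm thick; origin centre of its underside.
- driver: Bystander: screwdriver lying on the bench; origin under its middle.
- tweezers: Bystander: steel tweezers 110 mm long lying on the bench; origin under their middle.
There are look-alikes about, which are no part of the job. What is shaped like the rest but green or orange is not meant.

How it is judged:
By the outcome, as a careful person would: the job done as asked, in the order asked, and still so for the second after the job is handed in, with the robot touching nothing.
It also fails if it takes over 72 s, if anything falls off the work surface, if the arm or the gripper's body presses on something with over 40 N, if the wrist force passes 120 N, or if a joint passes its speed limit or range.

## Working session

There is one attempt and no reset: what is moved stays moved. The work goes in short steps, Python scripts to look and compute and a shell command to move; the robot and the scene stay as the last step left them, time stands still between calls to the robot, and variables do not carry over. Pictures are saved under pics/ and viewed, about 8 in all and at most 12, crops included, and the job is handed in when it is done.

```bash
ls; mkdir -p pics; python3 - <<'E'
from rig import robot,camera
import cv2,numpy as np
print(robot.get_obs())
for n in ["scene","side","wrist"]:
    c=camera(n); cv2.imwrite(f"pics/{n}0.png",c["pixels"]); np.savez(f"pics/{n}0.npz",**c)
    print(n,c["mtx"].round(1).tolist(),(-c["R"].T@c["t"]).round(3),c["R"].round(3).tolist())
a=cv2.imread("pics/scene0.png")
cv2.imwrite("pics/scene0b.png",cv2.resize(a,(800,600),interpolation=cv2.INTER_CUBIC))
a=cv2.imread("pics/side0.png")
cv2.imwrite("pics/side0b.png",cv2.resize(a,(800,600),interpolation=cv2.INTER_CUBIC))
E
```

```text
pics
{'time': 0.0, 'q': array([ 9.41501781e-01,  5.28466925e-01,  1.43389167e+00,  3.45437307e-06,
        1.18136180e+00, -1.78522979e-01]), 'joint_velocities': array([ 0.00016346,  0.00144105, -0.00386282,  0.00240843, -0.00025547,
        0.000632  ]), 'joint_torque': array([ 1.43398724e-03, -4.40053225e+01, -1.76589721e+01,  6.33807667e-02,
        5.83010016e-02, -1.71459087e-04]), 'position': array([0.27183122, 0.56196961, 0.21137455]), 'tool_rot': array([ 8.47248405e-01,  5.31195829e-01, -9.87984365e-04,  3.94599921e-04]), 'ft_force': array([ 0.17572135, -0.36133692, -0.51967426]), 'moment': array([ 0.05581433, -0.01180454, -0.05483194]), 'grip_width': 0.08721625680346658}
scene [[384.1, 0.0, 259.5], [0.0, 384.1, 192.7], [0.0, 0.0, 1.0]] [1.263 0.285 0.941] [[-0.351, 0.936, -0.011], [0.698, 0.253, -0.669], [-0.624, -0.243, -0.743]]
side [[355.6, 0.0, 254.1], [0.0, 355.6, 194.8], [0.0, 0.0, 1.0]] [ 0.454 -0.868  0.633] [[0.998, -0.069, 0.009], [-0.03, -0.542, -0.84], [0.063, 0.837, -0.543]]
wrist [[277.6, 0.0, 259.8], [0.0, 277.6, 193.0], [0.0, 0.0, 1.0]] [0.207 0.594 0.383] [[0.437, 0.9, -0.002], [0.868, -0.421, 0.264], [0.237, -0.117, -0.964]]
```

View pics/scene0b.png

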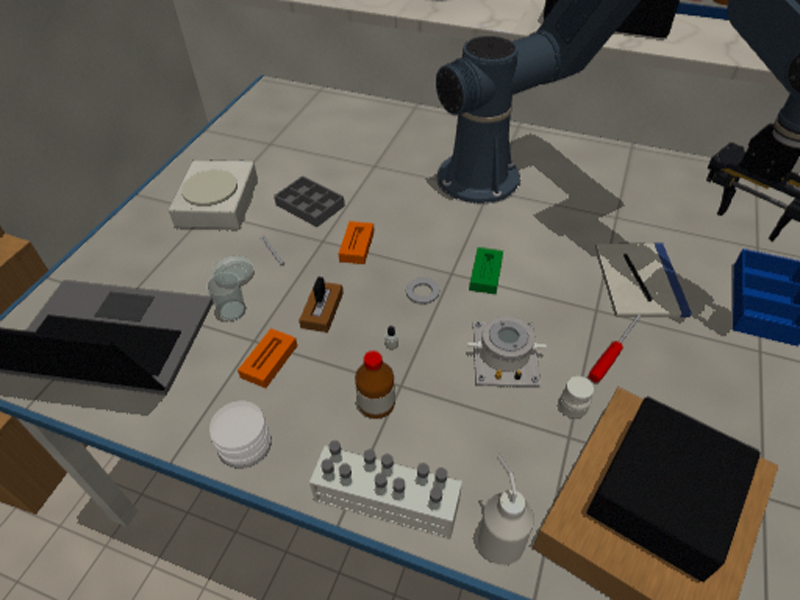

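View pics/side0b.png

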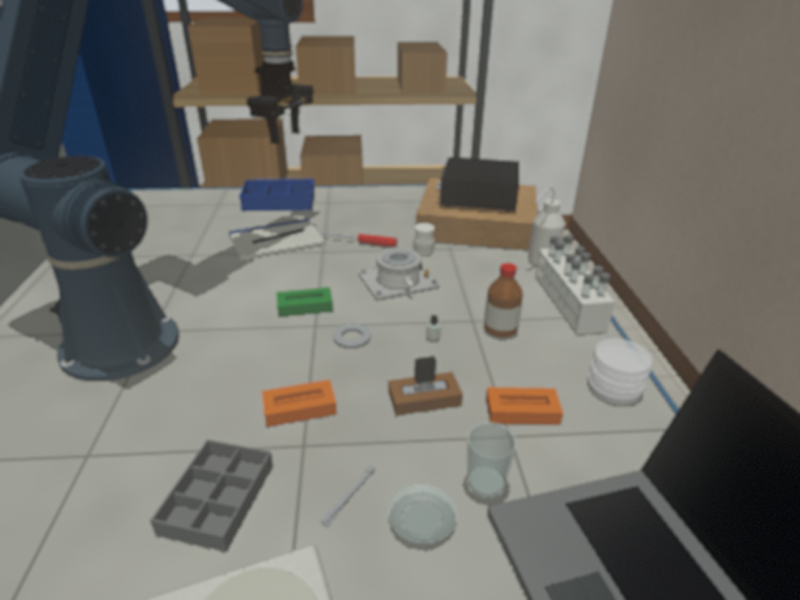

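The scene view shows the brown rest with the upright spanner near (321,300)/800 and the cell with its ring near (507,335). The side view has them at (425,390) and (398,262). The orange and green rests are decoys.

```bash
cat > h.py <<'E'
import numpy as np,cv2
from rig import robot,camera
from scipy.spatial.transform import Rotation as Ro
def ray(c,uv,z):
    uv=np.atleast_2d(np.asarray(uv,float)); d=(np.c_[uv,np.ones(len(uv))]@np.linalg.inv(c["mtx"]).T)@c["R"]
    o=-c["R"].T@c["t"]; return o+d*((z-o[2])/d[:,2])[:,None]
def proj(c,X):
    p=(np.atleast_2d(X)@c["R"].T+c["t"])@c["mtx"].T; return p[:,:2]/p[:,2:]
def togo(x,y,z,yaw):  # yaw: world angle of tool x; gives shift in tool axes (mm) and turn (deg)
    o=robot.get_obs(); R=Ro.from_quat(o["tool_rot"]).as_matrix()
    d=(R.T@(np.array([x,y,z])-o["position"])*1000).round(1)
    cur=np.degrees(np.arctan2(R[1,0],R[0,0])); t=(cur-yaw+90)%180-90  # tool z down: +turn lowers yaw
    print("pos",o["position"].round(4),"yaw",cur.round(2),"t",o["time"],"q",o["q"].round(2),"F",o["ft_force"].round(1),"w",round(o["grip_width"],4)); print("shift",d,"turn",round(t,2))
E
python3 - <<'E'
from h import *
for n,roi,cell in [("scene",(185,165,230,220),(300,180,360,260)),("side",(235,215,310,275),(225,150,285,195))]:
    c=dict(np.load(f"pics/{n}0.npz")); im=c["pixels"]; hsv=cv2.cvtColor(im,cv2.COLOR_BGR2HSV)
    m=cv2.inRange(hsv,(5,90,50),(20,255,255)); k=np.zeros_like(m); k[roi[1]:roi[3],roi[0]:roi[2]]=255; m&=k
    ct=max(cv2.findContours(m,0,1)[0],key=cv2.contourArea); hull=cv2.convexHull(ct)
    ap=cv2.approxPolyDP(hull,2.5,True)[:,0]
    print(n,"rest poly",ap.tolist()); print((ray(c,ap,.026)[:,:2]).round(4).tolist())
    x0,y0,x1,y1=roi; 
    A=cv2.resize(im[y0-5:y1+5,x0-5:x1+5],(390,560),interpolation=cv2.INTER_CUBIC)
    x0,y0,x1,y1=cell; B=cv2.resize(im[y0:y1,x0:x1],(400,560),interpolation=cv2.INTER_CUBIC)
    cv2.imwrite(f"pics/{n}_crop.png",np.hstack([A,B]))
c=dict(np.load("pics/scene0.npz")); d=dict(np.load("pics/side0.npz"))
def tri(u,v):
    P=[x["mtx"]@np.c_[x["R"],x["t"]] for x in (c,d)]
    X=cv2.triangulatePoints(P[0],P[1],np.array(u,float)/1.5625,np.array(v,float)/1.5625); return (X[:3]/X[3]).T.round(3)
print("handle top",tri([[320],[280]],[[425],[360]]),"ring",tri([[508],[334]],[[400],[256]]))
E
```

```text
scene rest poly [[218, 182], [209, 212], [192, 209], [200, 184]]
[[0.4967, -0.1596], [0.6223, -0.1323], [0.6295, -0.1871], [0.5251, -0.2115]]
side rest poly [[294, 251], [293, 258], [254, 260], [250, 244], [288, 239]]
[[0.6067, -0.1989], [0.6001, -0.2242], [0.5034, -0.2255], [0.4972, -0.1656], [0.5985, -0.1515]]
handle top [[ 0.548 -0.178  0.08 ]] ring [[0.539 0.207 0.063]]
```

View pics/scene_crop.png

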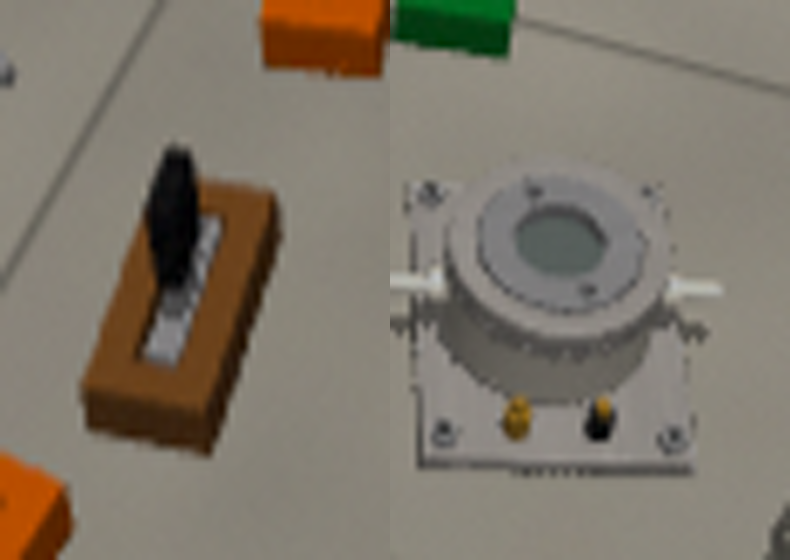

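The cell's holes are visible at crop (535,190) and (588,290). The rest is near (0.555,-0.178) at about 8°, and the ring near (0.539,0.207). Next I'll plan a wrist-camera look at each.

```bash
python3 - <<'E'
from h import *
c=dict(np.load("pics/wrist0.npz")); o=robot.get_obs(); R=Ro.from_quat(o["tool_rot"]).as_matrix()
Cp=-c["R"].T@c["t"]; off=R.T@(Cp-o["position"]); ax=R.T@c["R"][2]
print("cam offset tool",off.round(4),"axis",ax.round(3))
def look(p,z,yaw):
    a=np.radians(yaw); Rt=np.array([[np.cos(a),np.sin(a),0],[np.sin(a),-np.cos(a),0],[0,0,-1]])
    w=Rt@off; d=Rt@ax; cz=z+w[2]; hit=w[:2]+d[:2]*((cz-p[2])/-d[2]); x,y=np.array(p[:2])-hit
    print("TCP",round(x,3),round(y,3),z); togo(x,y,z,yaw)
look((.539,.207,.062),.16,98); look((.553,-.178,.026),.19,98)
E
```

```text
cam offset tool [ 0.0005 -0.0725 -0.1717] axis [-0.     0.265  0.964]
TCP 0.538 0.206 0.16
pos [0.2719 0.5621 0.2116] yaw 64.17 t 0.15 q [ 0.94  0.53  1.43  0.    1.18 -0.18] F [ 0.5 -1.4  0.7] w 0.0868
shift [-204.4  394.1   51.8] turn -33.83
TCP 0.534 -0.181 0.19
pos [0.2719 0.5621 0.2116] yaw 64.17 t 0.15 q [ 0.94  0.53  1.43  0.    1.18 -0.18] F [ 0.5 -1.4  0.7] w 0.0868
shift [-554.9  559.4   22.3] turn -33.83
```

```bash
python3 -m pendant '[[[-26,49,0],0],[[-26,49,0],0],[[-26,49,0],0],[[-26,49,0],0],[[-25,49,0],0],[[-25,49,0],0],[[-25,50,0],0],[[-25,50,0],0]]'
python3 -m pendant '[[[0,0,10],-10],[[0,0,14],-10],[[0,0,14],-10],[[0,0,14],-3.8],[[0,0,0],0],[[0,0,0],0]]'
python3 - <<'E'
from h import *
togo(.538,.206,.16,98)
c=camera("wrist"); np.savez("pics/wc.npz",**c); cv2.imwrite("pics/wc.png",cv2.resize(c["pixels"],(800,600),interpolation=cv2.INTER_CUBIC))
p=proj(c,[.539,.207,.062])[0]; print(p*1.5625)
E
```

```text
time: 1.15
position: [0.5388, 0.2057, 0.2121]
tool_rot: [0.847, 0.531, -0.0, -0.0]
ft_force: [0.5, 0.4, -0.6]
grip_width: 0.0871
time: 1.9
position: [0.5383, 0.2074, 0.1607]
tool_rot: [0.657, 0.754, 0.0, 0.0]
ft_force: [0.1, 0.8, 0.6]
grip_width: 0.0872
pos [0.5383 0.2074 0.1607] yaw 97.92 t 1.9 q [ 0.17  0.53  1.61 -0.    1.01 -1.53] F [0.1 0.8 0.6] w 0.0872
shift [-1.3 -0.5  0.7] turn -0.08
[404.34794492 299.36576813]
```

View pics/wc.png

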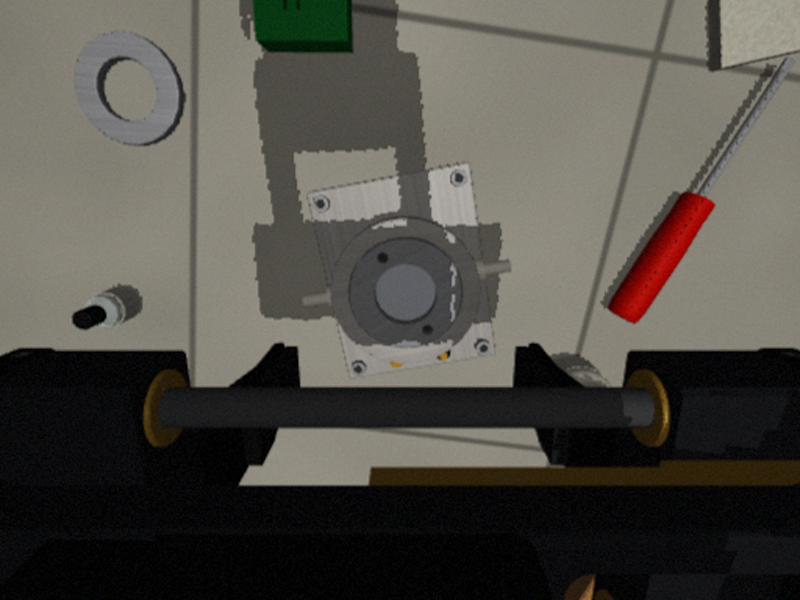

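The wrist view shows the ring at (406,291), holes at (382,258) and (427,328), and the base screws. I'll refine those, then plan the look at the rest.

```bash
python3 - <<'E'
from h import *
c=dict(np.load("pics/wc.npz")); g=cv2.cvtColor(c["pixels"],cv2.COLOR_BGR2GRAY).astype(float); s=1.5625
H=[]
for u in [(382,258),(427,328)]:
    x,y=int(round(u[0]/s-.3)),int(round(u[1]/s-.3)); w=g[y-5:y+6,x-5:x+6]; k=np.clip(np.median(w)*.85-w,0,None)
    yy,xx=np.mgrid[y-5:y+6,x-5:x+6]; H.append(((k*xx).sum()/k.sum(),(k*yy).sum()/k.sum()))
    print(w.astype(int)[::1].tolist() if 0 else np.median(w))
P=ray(c,H,.062)[:,:2]; d=P[1]-P[0]
print("holes px",np.round(H,2).tolist(),"world",P.round(4).tolist(),"mid",P.mean(0).round(4),"sep",np.hypot(*d).round(4),"ang",np.degrees(np.arctan2(d[1],d[0])).round(2))
# window disc centre (top at .053 but visible through ring lower/upper edge)
S=ray(c,np.array([(320,203),(459,178),(358,367),(484,347)])/s-.2,.013)[:,:2]
dx=(S[2]+S[3]-S[0]-S[1])/2; dy=(S[1]+S[3]-S[0]-S[2])/2
print("screws",S.round(3).tolist(),"centre",S.mean(0).round(4),"x ang",np.degrees(np.arctan2(dx[1],dx[0])).round(1),"y",np.degrees(np.arctan2(dy[1],dy[0])).round(1))
gg=cv2.GaussianBlur(c["pixels"],(3,3),0)
# ring outer edge fit: circles
cr=cv2.HoughCircles(cv2.resize(g.astype(np.uint8)[100:270,180:340],None,fx=4,fy=4,interpolation=cv2.INTER_CUBIC),cv2.HOUGH_GRADIENT,1,20,param1=80,param2=30,minRadius=60,maxRadius=210)
if cr is not None:
  for q in cr[0][:5]:
    uv=q[:2]/4-.375+[180,100]; print("circ",uv.round(2),round(q[2]/4,1),ray(c,uv,.062)[0,:2].round(4))
togo(.534,-.181,.19,98)
E
```

```text
65.0
65.0
holes px [[244.49, 164.5], [273.07, 210.34]] world [[0.5136, 0.1893], [0.5568, 0.2243]] mid [0.5352 0.2068] sep 0.0555 ang 38.97
screws [[0.489, 0.139], [0.458, 0.235], [0.612, 0.179], [0.582, 0.276]] centre [0.5354 0.2071] x ang 18.4 y 107.6
circ [261.   185.75] 45.7 [0.5327 0.2084]
pos [0.5385 0.2074 0.1609] yaw 97.93 t 1.95 q [ 0.17  0.53  1.61 -0.    1.01 -1.54] F [0.1 0.2 0.2] w 0.087
shift [-384.1  -58.   -29.2] turn -0.07
```

```bash
python3 -m pendant '[[[-54,-8,-8],0],[[-55,-8,-8],0],[[-55,-8,-8],0],[[-55,-8,-5],0],[[-55,-8,0],0],[[-55,-9,0],0],[[-55,-9,0],0],[[0,0,0],0]]'
python3 -m pendant '[[[0,0,0],0],[[0,0,0],0]]'
python3 - <<'E'
from h import *
c=camera("wrist"); np.savez("pics/wr.npz",**c); cv2.imwrite("pics/wr.png",cv2.resize(c["pixels"],(800,600),interpolation=cv2.INTER_CUBIC))
togo(.534,-.181,.19,98)
E
```

```text
time: 2.95
position: [0.5347, -0.1857, 0.1903]
tool_rot: [0.659, 0.753, 0.0, 0.002]
ft_force: [-0.9, 0.8, 0.5]
grip_width: 0.0867
time: 3.2
position: [0.5337, -0.1795, 0.1895]
tool_rot: [0.656, 0.755, 0.0, -0.0]
ft_force: [0.5, -0.4, -0.4]
grip_width: 0.0867
pos [ 0.5338 -0.1794  0.1895] yaw 98.09 t 3.25 q [-0.52  0.47  1.61  0.    1.06 -2.23] F [ 0.3 -0.2 -0.3] w 0.0871
shift [-1.6  0.  -0.5] turn 0.09
```

View pics/wr.png

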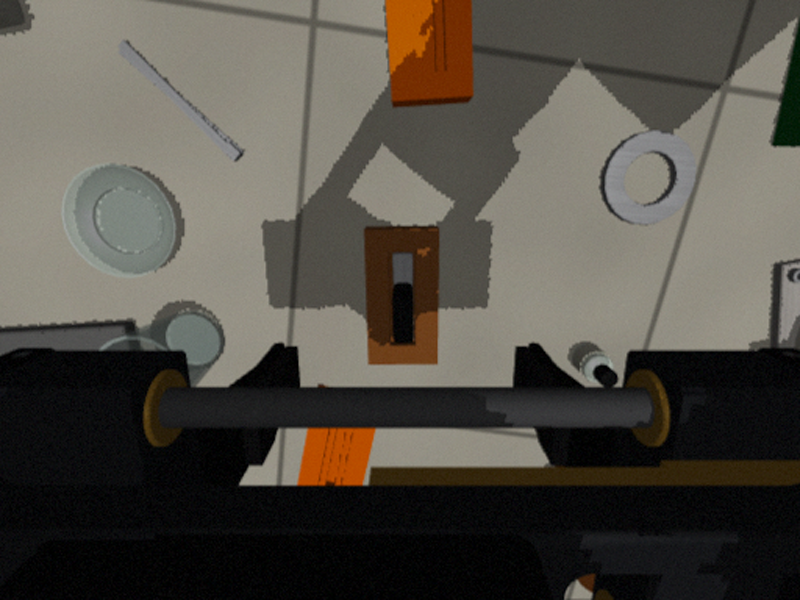

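The rest lies at (365–438, 228–363) with the black handle at (402,315) and the bar end at (402,267). I'll measure the rest's outline and the handle.

```bash
python3 - <<'E'
from h import *
c=dict(np.load("pics/wr.npz")); im=c["pixels"]; hsv=cv2.cvtColor(im,cv2.COLOR_BGR2HSV)
m=cv2.inRange(hsv,(3,100,30),(25,255,255)); k=np.zeros_like(m); k[140:240,225:290]=255; m&=k
cn=max(cv2.findContours(m,0,1)[0],key=cv2.contourArea); hull=cv2.convexHull(cn)[:,0]
r=cv2.approxPolyDP(hull,3,True)[:,0]; print("poly",r.tolist())
W=ray(c,hull,.026)[:,:2].astype(np.float32); R=cv2.minAreaRect(W*1000); B=cv2.boxPoints(R)
e=B[1]-B[0]; f=B[2]-B[1]; e=e if np.hypot(*e)>np.hypot(*f) else f
print("rest c",np.round(R[0],1),"size",np.round(R[1],1),"ang",np.degrees(np.arctan2(e[1],e[0])).round(1))
# handle: dark, low-saturation inside rest outline
ink=np.zeros_like(m); cv2.fillConvexPoly(ink,hull.astype(np.int32).reshape(-1,1,2),255)
d=((hsv[...,2]<22)&(ink>0)).astype(np.uint8); n,l,st,ce=cv2.connectedComponentsWithStats(d); i=1+st[1:,4].argmax(); print("dark",st[i],ce[i])
x,y,w,h,_=st[i]; 
print("handle top face edges L/R at z=.084:",ray(c,[[x-.5,y+4],[x+w-.5,y+4]],.084)[:,:2].round(4).tolist(),"far top edge",ray(c,[[x+w/2-.5,y-.5]],.084)[:,:2].round(4).tolist(), "bottom", ray(c,[[x+w/2-.5,y+h-.5]],.084)[:,:2].round(4).tolist())
# bar: grey pixels in rest
b=((hsv[...,1]<60)&(hsv[...,2]>50)&(ink>0)).astype(np.uint8); n,l,st,ce=cv2.connectedComponentsWithStats(b)
i=1+st[1:,4].argmax(); print("bar",st[i]); ys,xs=np.where(l==i)
for yy in (ys.min()+3,ys.min()+8): q=xs[ys==yy]; print(yy,q.min(),q.max(),ray(c,[[(q.min()+q.max())/2,yy]],.026)[0,:2].round(4))
for yy in range(st[i][1]-2,st[i][1]+st[i][3]+22,4): print(yy,im[yy,246:270].mean(1).astype(int).tolist())
E
```

```text
poly [[279, 145], [279, 232], [236, 232], [233, 147]]
rest c [ 550.5 -180. ] size [112.8  57.7] ang 8.5
dark [251 182  13  38 447] [257.4049217 199.9753915]
handle top face edges L/R at z=.084: [[0.5315, -0.1888], [0.5296, -0.1756]] far top edge [[0.5259, -0.1828]] bottom [[0.5669, -0.1772]]
bar [251 162  13  20 240]
165 251 263 [ 0.5188 -0.1843]
170 251 263 [ 0.5249 -0.1835]
160 [34, 32, 35, 38, 37, 31, 32, 33, 35, 31, 33, 29, 35, 36, 34, 32, 35, 37, 36, 33, 31, 62, 71, 71]
164 [38, 34, 30, 28, 31, 59, 74, 75, 76, 77, 75, 74, 75, 76, 74, 73, 70, 66, 39, 30, 31, 37, 34, 35]
168 [37, 38, 31, 32, 35, 56, 72, 75, 75, 78, 74, 73, 72, 73, 75, 77, 78, 69, 43, 30, 31, 39, 35, 37]
172 [37, 37, 30, 31, 27, 50, 71, 75, 74, 77, 74, 76, 72, 74, 74, 72, 76, 70, 41, 29, 32, 34, 32, 36]
176 [37, 36, 32, 35, 30, 47, 70, 78, 75, 77, 77, 76, 74, 68, 79, 77, 78, 71, 42, 30, 37, 34, 33, 35]
180 [29, 32, 31, 31, 34, 39, 67, 73, 64, 57, 56, 60, 57, 56, 55, 66, 71, 72, 39, 32, 32, 35, 36, 39]
184 [33, 38, 35, 30, 32, 28, 9, 9, 0, 5, 6, 6, 6, 4, 2, 2, 4, 10, 25, 33, 34, 33, 35, 37]
188 [33, 36, 29, 31, 30, 11, 0, 3, 5, 1, 7, 2, 0, 0, 8, 1, 8, 7, 26, 29, 28, 37, 33, 32]
192 [37, 35, 31, 32, 22, 12, 6, 2, 2, 7, 5, 5, 8, 4, 5, 4, 8, 8, 27, 30, 33, 30, 37, 37]
196 [37, 34, 32, 30, 34, 15, 0, 9, 7, 8, 12, 12, 12, 4, 4, 6, 4, 4, 20, 28, 34, 37, 33, 33]
200 [35, 31, 35, 32, 26, 11, 9, 0, 1, 12, 7, 8, 8, 10, 6, 2, 10, 2, 22, 29, 32, 33, 38, 51]
```

Rest centre is (0.5505,-0.1798) at 8.5°, with size 112.8×57.7 mm against 112×58 given. The bar sits centred. Now the grasp shift.

```bash
python3 -c "
from h import *
togo(.5505,-.1797,.065,98.5)"
```

```text
pos [ 0.5338 -0.1794  0.1895] yaw 98.09 t 3.25 q [-0.52  0.47  1.61  0.    1.06 -2.23] F [ 0.3 -0.2 -0.3] w 0.0871
shift [ -2.7  16.5 124.5] turn -0.41
```

```bash
python3 -m pendant '[[[-2.7,16.5,0],-0.4],[[0,0,30],0],[[0,0,40],0],[[0,0,35],0],[[0,0,19.5],0],[[0,0,0],0],[[0,0,0],0]]' 50
python3 -c "
from h import *
togo(.5505,-.1797,.065,98.5)"
python3 -m pendant '[[[0,0,0],0],[[0,0,0],0],[[0,0,0],0],[[0,0,0],0],[[0,0,0],0],[[0,0,0],0]]' 5 30
python3 -c "
from h import *
togo(.5505,-.1797,.065,98.5)"
```

```text
time: 4.12
position: [0.5513, -0.181, 0.0657]
tool_rot: [0.653, 0.757, 0.0, 0.001]
ft_force: [-0.0, 0.5, -0.1]
grip_width: 0.0502
pos [ 0.5513 -0.181   0.0657] yaw 98.44 t 4.125 q [-0.51  0.67  1.66 -0.    0.8  -2.23] F [-0.   0.5 -0.1] w 0.0502
shift [ 1.4 -0.6  0.7] turn -0.06
time: 4.88
position: [0.5505, -0.1814, 0.0649]
tool_rot: [0.654, 0.757, -0.0, -0.0]
ft_force: [-0.9, 0.3, 1.9]
grip_width: 0.014
pos [ 0.5505 -0.1814  0.0649] yaw 98.37 t 4.875 q [-0.51  0.67  1.67  0.    0.8  -2.23] F [-0.9  0.3  1.9] w 0.014
shift [ 1.7  0.2 -0.1] turn -0.13
```

Gripped: the jaws read 14.0 mm. Lift and turn to the hole line.

```bash
python3 -m pendant '[[[0,0,-10],0],[[0,0,-30],0],[[0,0,-40],0],[[0,0,-40],-10],[[0,0,0],-10],[[0,0,0],-10.5],[[0,0,0],0],[[0,0,0],0]]' 5 50
python3 -c "
from h import *
togo(.5353,.2069,.145,129)"
```

```text
time: 5.88
position: [0.5504, -0.1813, 0.1848]
tool_rot: [0.433, 0.902, 0.0, -0.0]
ft_force: [0.3, -0.1, -0.9]
grip_width: 0.0134
pos [ 0.5504 -0.1813  0.1848] yaw 128.72 t 5.875 q [-0.51  0.5   1.58 -0.    1.06 -2.76] F [ 0.3 -0.1 -0.9] w 0.0134
shift [312.3 231.1  39.9] turn -0.28
```

```bash
python3 -m pendant '[[[44,33,0],0],[[44,33,0],0],[[45,33,0],0],[[45,33,0],0],[[45,33,0],0],[[45,33,5],0],[[44.3,33,12],-0.3],[[0,0,12],0]]'
python3 -m pendant '[[[0,0,0],0],[[0,0,0],0]]'
python3 - <<'E'
from h import *
togo(.5353,.2069,.125,129)
c=camera("wrist"); np.savez("pics/wg.npz",**c); W=c["pixels"][100:292,130:386]
d=camera("side"); np.savez("pics/sg.npz",**d); p=proj(d,[.535,.207,.08])[0].astype(int); S=d["pixels"][p[1]-45:p[1]+45,p[0]-60:p[0]+60]
e=camera("scene"); np.savez("pics/eg.npz",**e); p2=proj(e,[.535,.207,.08])[0].astype(int); E_=e["pixels"][p2[1]-45:p2[1]+45,p2[0]-60:p2[0]+60]
f=lambda a,s:cv2.resize(a,s,interpolation=cv2.INTER_CUBIC)
cv2.imwrite("pics/g1.png",np.hstack([f(S,(400,300)),f(E_,(400,300))])); print(p,p2)
cv2.imwrite("pics/g2.png",f(W,(768,576)))
E
```

```text
time: 6.88
position: [0.5337, 0.2105, 0.1555]
tool_rot: [0.427, 0.904, 0.001, 0.0]
ft_force: [0.5, -0.2, -2.2]
grip_width: 0.0136
time: 7.12
position: [0.5348, 0.2053, 0.156]
tool_rot: [0.43, 0.903, -0.0, 0.0]
ft_force: [0.2, -0.8, -1.3]
grip_width: 0.0128
pos [0.5348 0.2053 0.156 ] yaw 129.04 t 7.125 q [ 0.17  0.53  1.62 -0.    0.99 -2.08] F [ 0.2 -0.8 -1.3] w 0.0128
shift [ 0.9  1.3 31. ] turn 0.04
[254 159] [325 209]
```

View pics/g2.png

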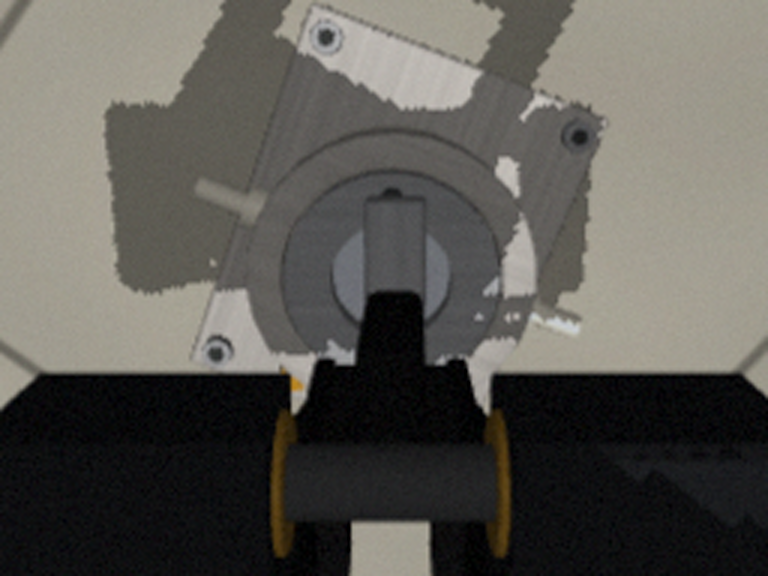

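View pics/g1.png

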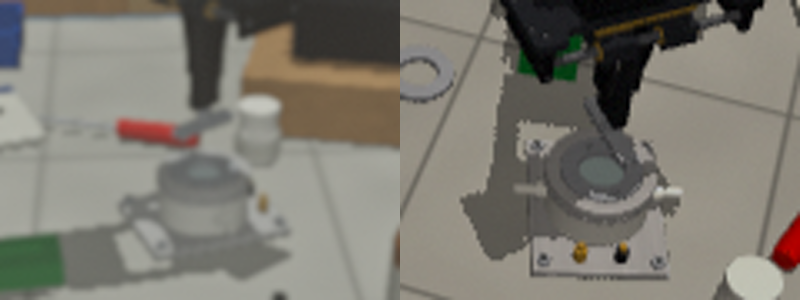

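The far hole shows at (392,192) in the wrist crop, just past the bar's end, whose sides are at 365 and 425. The side and scene crops show the bar level above the ring. I'll measure bar and hole in this same view.

```bash
python3 - <<'E'
from h import *
c=dict(np.load("pics/wg.npz")); g=cv2.cvtColor(c["pixels"],cv2.COLOR_BGR2GRAY).astype(float); s=3
o=robot.get_obs(); T=o["position"]; R=Ro.from_quat(o["tool_rot"]).as_matrix()
tf=lambda uv,z:((ray(c,uv,z)-T)@R*1000).round(2)
def edge(v,lo,hi):  # strongest gradient, subpixel
    d=np.abs(np.gradient(v))[lo:hi]; k=d.argmax(); w=d[max(k-2,0):k+3]; return lo+max(k-2,0)+(w*np.arange(len(w))).sum()/w.sum()
zb=T[2]-.039
for r in (172,180,188):
    v=g[r-2:r+3].mean(0); a=edge(v,247,257); b=edge(v,265,277); print("bar",r,round(a,2),round(b,2),tf([[a,r],[b,r],[(a+b)/2,r]],zb)[:,0])
v=g[:,256:267].mean(1); print("col",v[158:176].astype(int).tolist())
e=edge(v,164,172); print("bar end row",e,tf([[261,e]],zb))
w=g[160:167,254:268]; print(w.astype(int).tolist())
# ring outer edge/hole centroid
k=np.clip(60-g[160:166,254:268],0,None); yy,xx=np.mgrid[160:166,254:268]; u=((k*xx).sum()/k.sum(),(k*yy).sum()/k.sum()); print("hole vis",u,tf([u],.062))
H=np.array([[.5136,.1893,.062],[.5568,.2243,.062]]); print("holes from wc, tool frame",((H-T)@R*1000).round(2).tolist(), proj(c,H).round(1).tolist())
E
```

```text
bar 172 251.6 270.43 [-5.85  8.65  1.4 ]
bar 180 250.78 271.7 [-6.54  9.69  1.58]
bar 188 251.04 271.48 [-6.4   9.59  1.59]
col [73, 81, 80, 79, 73, 57, 50, 48, 55, 70, 81, 83, 83, 83, 83, 83, 83, 82]
bar end row 166.76819407008085 [[  1.38 -35.28  38.97]]
[[77, 81, 78, 80, 76, 83, 80, 81, 79, 82, 82, 83, 82, 82], [80, 80, 77, 78, 83, 79, 81, 78, 80, 78, 83, 78, 80, 75], [79, 84, 79, 79, 71, 61, 59, 65, 68, 78, 81, 80, 83, 81], [84, 84, 80, 72, 47, 29, 32, 33, 37, 62, 77, 80, 83, 81], [75, 81, 72, 52, 32, 31, 33, 31, 32, 43, 72, 78, 82, 79], [61, 61, 53, 46, 40, 42, 43, 42, 41, 40, 59, 61, 62, 61], [54, 54, 51, 54, 54, 53, 53, 57, 58, 57, 59, 56, 55, 54]]
hole vis (np.float64(260.08274231678485), np.float64(164.02364066193854)) [[  0.79 -28.26  94.37]]
holes from wc, tool frame [[1.03, -26.94, 94.37], [1.01, 28.66, 94.42]] [[260.3, 165.4], [260.3, 219.4]]
```

```bash
python3 -m pendant '[[[-0.7,0.4,10],0],[[0,0,12],0],[[0,0,10],0],[[0,0,4],0],[[0,0,0],0],[[0,0,0],0],[[0,0,0],0]]'
python3 -c "
from h import *
togo(.5353,.2069,.117,129)"
python3 -m pendant '[[[0,0,1],0],[[0,0,1],0],[[0,0,0],0],[[0,0,0],0]]'
python3 -m pendant '[[[0,0,0.7],0],[[0,0,0.7],0],[[0,0,0],0],[[0,0,0],0]]'
python3 -c "
from h import *
togo(.5353,.2069,.117,129);print(robot.get_obs()['moment'])"
```

```text
time: 8.15
position: [0.5355, 0.2065, 0.1203]
tool_rot: [0.429, 0.903, 0.0, 0.0]
ft_force: [-0.4, -0.6, -1.3]
grip_width: 0.0136
pos [0.5355 0.2065 0.1203] yaw 129.18 t 8.15 q [ 0.17  0.58  1.65 -0.    0.91 -2.08] F [-0.4 -0.6 -1.3] w 0.0136
shift [0.4 0.1 3.3] turn 0.18
time: 8.65
position: [0.5352, 0.2064, 0.1178]
tool_rot: [0.429, 0.903, -0.0, -0.0]
ft_force: [-0.0, 0.3, -1.6]
grip_width: 0.0132
time: 9.15
position: [0.5352, 0.2064, 0.1164]
tool_rot: [0.429, 0.903, -0.0, -0.0]
ft_force: [0.2, -0.8, -2.0]
grip_width: 0.0133
pos [0.5352 0.2064 0.1164] yaw 129.17 t 9.15 q [ 0.17  0.59  1.65 -0.    0.9  -2.08] F [ 0.2 -0.8 -2. ] w 0.0133
shift [ 0.3  0.4 -0.6] turn 0.17
[0.03890689 0.00863545 0.0211262 ]
```

Tips are at ring-top level with no contact yet. I'll carry on down in small steps.

```bash
for i in 1 2 3; do python3 -m pendant '[[[0,0,0.5],0],[[0,0,0.5],0],[[0,0,0],0]]' | grep -E "posi|force"; done; python3 -c "
from h import *
togo(.5353,.2069,.117,129);print(robot.get_obs()['moment'])"
```

```text
position: [0.5352, 0.2064, 0.1154]
ft_force: [-0.1, -0.1, -1.3]
position: [0.5354, 0.2063, 0.1145]
ft_force: [0.1, -0.6, -2.3]
position: [0.5353, 0.2063, 0.1134]
ft_force: [1.0, -1.4, -2.1]
pos [0.5353 0.2063 0.1134] yaw 129.17 t 10.275 q [ 0.17  0.59  1.65 -0.    0.9  -2.08] F [ 1.  -1.4 -2.1] w 0.0135
shift [ 0.5  0.4 -3.6] turn 0.17
[-0.22171442 -0.18450754 -0.06698648]
```

```bash
for i in 1 2; do python3 -m pendant '[[[0,0,0.5],0],[[0,0,0.3],0],[[0,0,0],0]]' | grep -E "posi|force"; done; python3 - <<'E'
from h import *
togo(.5353,.2069,.111,129);print(robot.get_obs()['moment'])
f=lambda a,s:cv2.resize(a,s,interpolation=cv2.INTER_CUBIC)
A=[]
for n in ("side","scene"):
    d=camera(n); p=proj(d,[.535,.207,.07])[0].astype(int); A.append(f(d["pixels"][p[1]-30:p[1]+30,p[0]-40:p[0]+40],(400,300)))
cv2.imwrite("pics/in1.png",np.hstack(A))
E
```

```text
position: [0.5353, 0.2063, 0.1127]
ft_force: [1.3, -1.7, -1.1]
position: [0.5353, 0.2063, 0.1118]
ft_force: [0.6, -1.6, -0.9]
pos [0.5353 0.2063 0.1118] yaw 129.17 t 11.025 q [ 0.17  0.59  1.65 -0.    0.89 -2.08] F [ 0.6 -1.6 -0.9] w 0.0134
shift [0.4 0.4 0.8] turn 0.17
[-0.35366274 -0.18731595 -0.10025811]
```

View pics/in1.png

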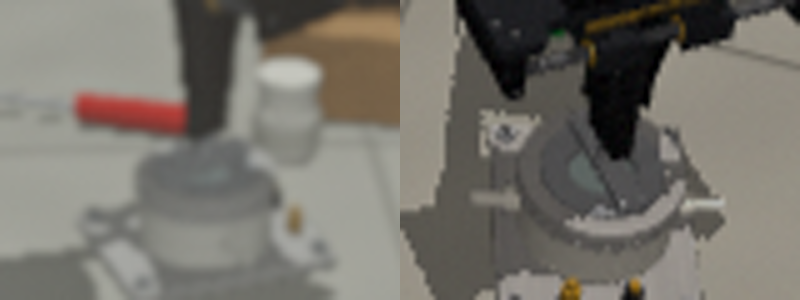

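The bar is down on the ring face in both views and sits level. Vertical force is low at 5 mm depth, so both pins are in. Now turn clockwise (+), watching the moment.

```bash
cat > m.py <<'E'
from h import *
o=robot.get_obs(); R=Ro.from_quat(o["tool_rot"]).as_matrix()
print("t",round(o["time"],2),"pos",o["position"].round(4),"yaw",np.degrees(np.arctan2(R[1,0],R[0,0])).round(2),"F",o["ft_force"].round(1),"M",o["moment"].round(2),"q6",o["q"][5].round(3))
E
python3 -m pendant '[[[-0.3,0,0],0],[[0,0,0],0]]' >/dev/null; python3 m.py
python3 -m pendant '[[[0,0,0],1.5],[[0,0,0],0]]' >/dev/null; python3 m.py
python3 -m pendant '[[[0,0,0],1.5],[[0,0,0],0]]' >/dev/null; python3 m.py
```

```text
t 11.38 pos [0.5353 0.2062 0.1118] yaw 129.17 F [ 0.7 -1.3 -1. ] M [-0.26 -0.28 -0.04] q6 -2.082
t 11.62 pos [0.5354 0.2061 0.1118] yaw 127.67 F [ 2.2 -1.5 -0.7] M [-0.29 -0.25  0.03] q6 -2.055
t 11.88 pos [0.5356 0.2059 0.1118] yaw 126.17 F [ 1.6 -2.1 -1.3] M [-0.49 -0.3   0.06] q6 -2.029
```

```bash
for i in 1 2 3; do python3 -m pendant '[[[0,0,0],1],[[0,0,0],1],[[0,0,0],0]]' >/dev/null; python3 m.py; done
```

```text
t 12.25 pos [0.5355 0.206  0.1119] yaw 124.18 F [ 2.9 -2.6 -1.8] M [-0.74 -0.34  0.2 ] q6 -1.994
t 12.62 pos [0.5354 0.206  0.1118] yaw 122.16 F [ 1.9 -2.5 -2. ] M [-0.75 -0.41  0.22] q6 -1.959
t 13.0 pos [0.5354 0.2061 0.1119] yaw 120.16 F [ 2.3 -3.8 -0.8] M [-0.81 -0.46  0.23] q6 -1.924
```

```bash
for i in 1 2 3; do python3 -m pendant '[[[-0.2,0,0],1],[[0,0,0],1],[[0,0,0],0]]' >/dev/null; python3 m.py; done
```

```text
t 13.38 pos [0.5354 0.206  0.1119] yaw 118.15 F [ 2.3 -4.3 -1.6] M [-0.82 -0.41  0.21] q6 -1.89
t 13.75 pos [0.5354 0.2059 0.1118] yaw 116.16 F [ 2.4 -3.4 -1.6] M [-0.71 -0.36  0.21] q6 -1.855
t 14.12 pos [0.5355 0.2057 0.1118] yaw 114.15 F [ 1.5 -2.8 -1.9] M [-0.63 -0.24  0.26] q6 -1.821
```

```bash
for i in 1 2 3; do python3 -m pendant '[[[-0.2,0,0],1],[[0,0,0],1],[[0,0,0],0]]' >/dev/null; python3 m.py; done
```

```text
t 14.5 pos [0.5355 0.2055 0.1118] yaw 112.15 F [ 1.4 -2.  -1.7] M [-0.55 -0.15  0.25] q6 -1.786
t 14.88 pos [0.5356 0.2053 0.1118] yaw 110.15 F [ 0.6 -2.1 -0.7] M [-0.41 -0.13  0.23] q6 -1.751
t 15.25 pos [0.5356 0.2052 0.1118] yaw 108.15 F [ 0.3 -1.8 -1.7] M [-0.27  0.01  0.18] q6 -1.717
```

```bash
for i in 1 2 3; do python3 -m pendant '[[[0,0,0],1],[[0,0,0],1],[[0,0,0],0]]' >/dev/null; python3 m.py; done
```

```text
t 15.62 pos [0.5357 0.2051 0.1118] yaw 106.15 F [-1.1 -0.3 -0.6] M [-0.25  0.03  0.21] q6 -1.682
t 16.0 pos [0.5357 0.2051 0.1118] yaw 104.15 F [-0.4 -2.  -1.4] M [-0.21  0.15  0.21] q6 -1.647
t 16.38 pos [0.5357 0.2051 0.1118] yaw 102.16 F [-0.4 -0.8 -2.3] M [-0.23  0.19  0.2 ] q6 -1.612
```

```bash
for i in 1 2 3; do python3 -m pendant '[[[0,0,0],1],[[0,0,0],1],[[0,0,0],0]]' >/dev/null; python3 m.py; done
```

```text
t 16.75 pos [0.5357 0.2051 0.1118] yaw 100.16 F [-0.6 -0.4 -1.4] M [-0.19  0.25  0.25] q6 -1.577
t 17.12 pos [0.5357 0.2051 0.1118] yaw 98.15 F [-0.5 -1.5 -0.6] M [-0.17  0.27  0.24] q6 -1.542
t 17.5 pos [0.5357 0.2051 0.1118] yaw 96.15 F [-1.5 -0.3 -1.2] M [-0.18  0.3   0.26] q6 -1.507
```

```bash
for i in 1 2 3 4; do python3 -m pendant '[[[0,0,0],1],[[0,0,0],0]]' >/dev/null; python3 m.py; done
```

```text
t 17.75 pos [0.5357 0.2051 0.1118] yaw 95.16 F [-2.2 -0.9 -1.4] M [-0.14  0.35  0.27] q6 -1.49
t 18.0 pos [0.5357 0.2051 0.1118] yaw 94.16 F [-1.5 -1.1 -1. ] M [-0.17  0.39  0.27] q6 -1.473
t 18.25 pos [0.5358 0.2051 0.1118] yaw 93.15 F [-2.  -0.7 -1.2] M [-0.2   0.4   0.21] q6 -1.455
t 18.5 pos [0.5357 0.2051 0.1118] yaw 92.15 F [-3.1 -1.5 -1.7] M [-0.2   0.47  0.25] q6 -1.438
```

```bash
for i in 1 2 3 4; do python3 -m pendant '[[[0,0,0],1],[[0,0,0],0]]' >/dev/null; python3 m.py; done
```

```text
t 18.75 pos [0.5357 0.2051 0.1118] yaw 91.16 F [-1.7 -0.9 -0.7] M [-0.21  0.41  0.28] q6 -1.42
t 19.0 pos [0.5357 0.2051 0.1118] yaw 90.15 F [-1.6 -0.1 -1.3] M [-0.16  0.48  0.27] q6 -1.403
t 19.25 pos [0.5358 0.205  0.1118] yaw 89.16 F [-2.3 -0.9 -2.7] M [-0.15  0.52  0.26] q6 -1.385
t 19.5 pos [0.5358 0.2051 0.1118] yaw 88.19 F [-2.4 -0.1 -1.3] M [-0.18  0.5   0.51] q6 -1.368
```

```bash
for i in 1 2; do python3 -m pendant '[[[0,0,0],0.5],[[0,0,0],0]]' >/dev/null; python3 m.py; done
```

```text
t 19.75 pos [0.5357 0.205  0.1118] yaw 87.69 F [-1.9 -0.6 -1.6] M [-0.11  0.45  0.56] q6 -1.36
t 20.0 pos [0.5358 0.2051 0.1118] yaw 87.19 F [-2.  -0.1 -1.5] M [-0.15  0.52  0.69] q6 -1.351
```

```bash
for i in 1 2; do python3 -m pendant '[[[0,0,0],0.6],[[0,0,0],0],[[0,0,0],0]]' >/dev/null; python3 m.py; done
python3 - <<'E'
from h import *
c=camera("wrist"); np.savez("pics/ws.npz",**c); cv2.imwrite("pics/ws.png",cv2.resize(c["pixels"][100:292,130:386],(768,576),interpolation=cv2.INTER_CUBIC))
E
```

```text
t 20.38 pos [0.5358 0.205  0.1118] yaw 86.58 F [-2.2 -1.1 -3.1] M [-0.1   0.56  0.74] q6 -1.34
t 20.75 pos [0.5358 0.205  0.1118] yaw 85.98 F [-3.   0.2 -1.4] M [-0.1   0.56  0.83] q6 -1.33
```

View pics/ws.png

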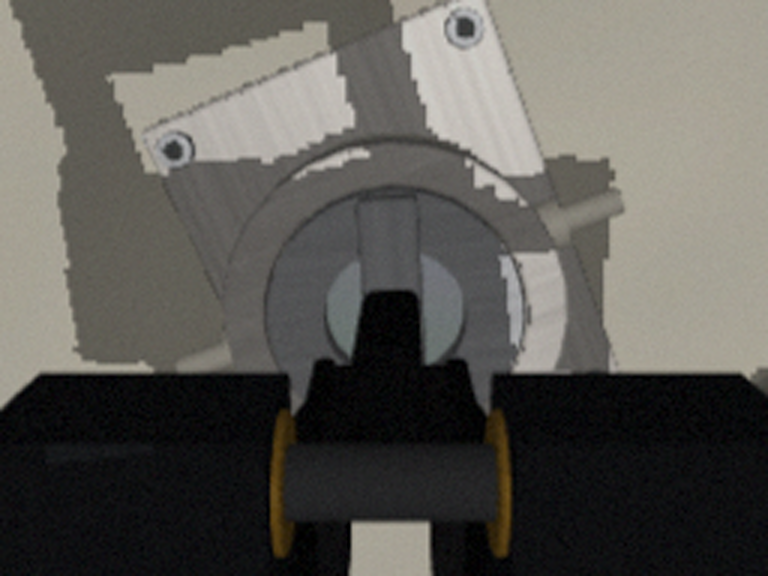

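The torque climbed steadily to 0.83 N m, well above the 0.25 running torque, while the bar (end at (388,198)) lags the tool slightly. That is the stop. I'll relieve the torque.

```bash
for i in 1 2; do python3 -m pendant '[[[0,0,0],-1],[[0,0,0],0]]' >/dev/null; python3 m.py; done
```

```text
t 21.05 pos [0.5358 0.2051 0.1118] yaw 86.96 F [-3.5 -0.5 -1.1] M [-0.16  0.6   0.67] q6 -1.347
t 21.3 pos [0.5358 0.2051 0.1118] yaw 87.94 F [-2.5 -0.4 -1.9] M [-0.17  0.6   0.52] q6 -1.364
```

```bash
python3 -m pendant '[[[0,0,0],-1],[[0,0,0],-1],[[0,0,0],0]]' >/dev/null; python3 m.py; python3 -m pendant '[[[0,0,0],-1],[[0,0,0],0]]' >/dev/null; python3 m.py;
```

```text
t 21.68 pos [0.536  0.2051 0.1119] yaw 89.92 F [-2.6 -1.1 -1.9] M [-0.13  0.58  0.18] q6 -1.399
t 21.93 pos [0.5364 0.2051 0.112 ] yaw 90.95 F [ 0.6 -0.4 -1.2] M [-0.16  0.35  0.03] q6 -1.417
```

```bash
python3 -m pendant '[[[0,0,-1],0],[[0,0,-2],0],[[0,0,0],0]]' >/dev/null; python3 m.py; python3 -m pendant '[[[0,0,-3],0],[[0,0,-3],0],[[0,0,0],0]]' >/dev/null; python3 m.py; python3 -m pendant '[[[0,0,-5],0],[[0,0,-20],0],[[0,0,-25],0],[[0,0,-20],0],[[0,0,0],0],[[0,0,0],0]]' >/dev/null; python3 m.py; python3 - <<'E'
from h import *
togo(.5505,-.1814,.186,98.5)
c=camera("wrist"); np.savez("pics/wl.npz",**c); cv2.imwrite("pics/wl.png",cv2.resize(c["pixels"][100:292,130:386],(768,576),interpolation=cv2.INTER_CUBIC))
E
```

```text
t 22.3 pos [0.5369 0.2053 0.1155] yaw 90.95 F [ 0.  -0.1 -1.2] M [-0.01  0.13  0.03] q6 -1.417
t 22.68 pos [0.5364 0.2052 0.1213] yaw 90.97 F [ 0.5  0.1 -1.4] M [0.07 0.03 0.02] q6 -1.417
t 23.43 pos [0.5352 0.205  0.1902] yaw 90.97 F [-0.   0.1 -1.2] M [ 0.03  0.05 -0.02] q6 -1.417
pos [0.5352 0.205  0.1902] yaw 90.97 t 23.425 q [ 0.17  0.49  1.59  0.    1.07 -1.42] F [-0.   0.1 -1.2] w 0.0132
shift [-386.6    8.7    4.3] turn -7.53
```

View pics/wl.png

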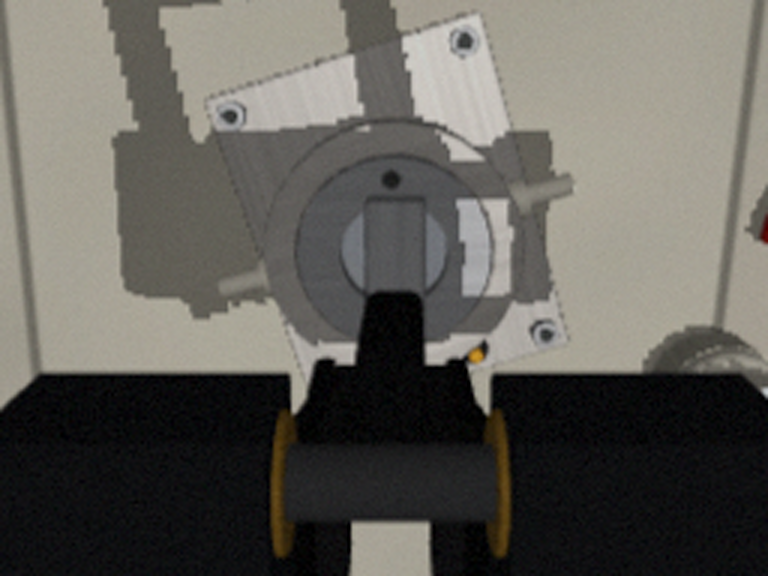

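Both pins are clear of the ring and the hole at (391,180) is in line with the bar. Back to the rest.

```bash
python3 -m pendant '[[[-50,1,0],0],[[-56,1,0],0],[[-56,1,0],0],[[-56,1,0],0],[[-56,1,0],0],[[-56,1,0],0],[[-56.6,2.7,0],-3.5],[[0,0,0],-4]]' >/dev/null;  python3 -m pendant '[[[0,0,0],0],[[0,0,0],0],[[0,0,0],0]]'>/dev/null; python3 - <<'E'
from h import *
togo(.5505,-.1814,.09,98.4)
c=camera("wrist"); np.savez("pics/wb.npz",**c)
E
```

```text
pos [ 0.551  -0.1803  0.1906] yaw 98.52 t 24.85 q [-0.51  0.49  1.57  0.    1.08 -2.23] F [ 0.7 -0.4 -1.8] w 0.0132
shift [ -1.1  -0.6 100.6] turn 0.12
```

```bash
python3 -m pendant '[[[-1.1,-0.6,20],0],[[0,0,40],0],[[0,0,35],0],[[0,0,7],0],[[0,0,0],0],[[0,0,0],0]]' >/dev/null; python3 -c "
from h import *
togo(.5505,-.1814,.065,98.4)"
for i in 1 2; do python3 -m pendant '[[[0,0,2],0],[[0,0,3],0],[[0,0,3],0],[[0,0,0],0]]' >/dev/null; python3 m.py; done
```

```text
pos [ 0.5519 -0.183   0.0904] yaw 98.49 t 25.65 q [-0.51  0.63  1.65  0.    0.86 -2.23] F [-0.8 -0.6 -0.8] w 0.0134
shift [ 1.8 -1.3 25.4] turn 0.09
t 26.15 pos [ 0.5504 -0.1824  0.0805] yaw 98.46 F [-0.2  0.1 -0.7] M [ 0.05 -0.    0.04] q6 -2.231
t 26.65 pos [ 0.5504 -0.1823  0.0724] yaw 98.47 F [ 1.3 -0.8 -2.1] M [0.01 0.01 0.03] q6 -2.231
```

```bash
python3 -m pendant '[[[0.7,0,2],0],[[0,0,2],0],[[0,0,2],0],[[0,0,0],0],[[0,0,0],0]]' >/dev/null; python3 m.py;  python3 -m pendant '[[[0,0,0.7],0],[[0,0,0.7],0],[[0,0,0],0],[[0,0,0],0]]' >/dev/null; python3 m.py
```

```text
t 27.27 pos [ 0.5506 -0.1818  0.0669] yaw 98.47 F [ 0.3  0.5 -1.1] M [0.01 0.04 0.  ] q6 -2.23
t 27.77 pos [ 0.5506 -0.1818  0.0655] yaw 98.47 F [ 0.  -0.1 -1.2] M [ 0.1   0.01 -0.01] q6 -2.23
```

```bash
for i in 1 2; do python3 -m pendant '[[[0,0,0.5],0],[[0,0,0],0],[[0,0,0],0]]' >/dev/null; python3 m.py; done
```

```text
t 28.15 pos [ 0.5506 -0.1818  0.065 ] yaw 98.47 F [-0.3 -0.6 -0.9] M [-0.    0.01  0.03] q6 -2.23
t 28.52 pos [ 0.5507 -0.1819  0.0649] yaw 98.47 F [-0.9  0.3  4.7] M [ 0.19  0.24 -0.02] q6 -2.23
```

Contact on the ledges at the original height (0.0649). Release, opening gently, and rise.

```bash
python3 -m pendant '[[[0,0,0],0],[[0,0,0],0],[[0,0,0],0],[[0,0,0],0]]' 40; python3 -m pendant '[[[0,0,-10],0],[[0,0,-30],0],[[0,0,-40],0],[[0,0,-40],0],[[0,0,-5],0],[[0,0,0],0],[[0,0,0],0],[[0,0,0],0]]'
python3 - <<'E'
from h import *
togo(.5357,.2051,.19,98.4)
c=camera("wrist"); d=camera("side"); np.savez("pics/we.npz",**c)
p=proj(d,[.545,0,.02])[0].astype(int); S=d["pixels"][p[1]-90:p[1]+90,p[0]-120:p[0]+120]
cv2.imwrite("pics/end.png",np.hstack([cv2.resize(a,(400,300),interpolation=cv2.INTER_CUBIC) for a in (c["pixels"][80:290,120:400],S)]))
E
```

```text
time: 29.02
position: [0.5505, -0.1818, 0.0642]
tool_rot: [0.653, 0.757, -0.0, -0.0]
ft_force: [0.9, 0.9, 0.1]
grip_width: 0.0384
time: 30.02
position: [0.5498, -0.1814, 0.1881]
tool_rot: [0.653, 0.757, -0.0, -0.001]
ft_force: [-0.7, -0.6, 0.5]
grip_width: 0.0397
pos [ 0.5498 -0.1814  0.1881] yaw 98.47 t 30.025 q [-0.51  0.5   1.57 -0.    1.07 -2.23] F [-0.7 -0.6  0.5] w 0.0397
shift [384.4  43.   -1.3] turn 0.07
```

View pics/end.png

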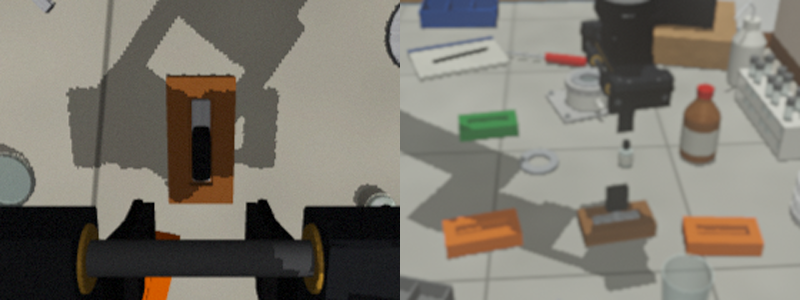

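The spanner stands upright in the brown rest (200,150 left; 617,200 right) and nothing else has moved. One last numeric check of the ring angle, from the picture taken after lifting, then I hand in.

```bash
python3 - <<'E'
from h import *
from rig import order
c=dict(np.load("pics/wl.npz")); g=cv2.cvtColor(c["pixels"],cv2.COLOR_BGR2GRAY).astype(float)
k=np.clip(55-g[155:165,255:266],0,None); yy,xx=np.mgrid[155:165,255:266]; u=((k*xx).sum()/k.sum(),(k*yy).sum()/k.sum())
P=ray(c,[u],.062)[0,:2]; d=np.array([.5353,.2069])-P; print("hole",P.round(4),"r",np.hypot(*d).round(4),"line deg",np.degrees(np.arctan2(d[1],d[0])).round(1),"(cell x 18)")
print(order.hand_in())
E
```

```text
hole [0.5074 0.2053] r 0.0279 line deg 3.2 (cell x 18)
the job is handed in; nothing more can be done
None
```

The job is done and handed in at about 30 s of the 72 s allowed; I have no verdict back.

I took the spanner from the brown rest and lowered both pins into the ring. I then turned the ring clockwise until it reached its stop, lifted the spanner out and stood it back in its rest.

- **Pins in:** they went about 5 mm into the holes with only a few newtons on the tool, and in both fixed views the bar looked level on the ring.
- **Turning:** the ring ran at a steady 0.2–0.28 N m. At the stop the torque climbed to 0.83 N m (about 15 N per pin), then I relieved it before lifting.
- **Ring angle:** the hole line went from 39° to about 3° by camera. That is 15° short of the cell's x axis, within the ±17° allowed for a ring that is home. The wrist angle at release suggested about 1°, so the two disagree by about 2°, roughly the play of the pins in the holes plus camera error.
- **Putting back:** the spanner met the ledges at the same height it was picked up from, and stands upright in the last picture. Nothing else in view had moved, and I saw no contact with the glass.

I did not measure the ring again after putting the spanner back. That it is home rests on the torque rise and the one picture taken after lifting.

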